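# Pack the bench's finishing kit, one of each, and return the duplicate

## Robot

A 7-joint arm with a two-finger parallel gripper is mounted at the origin on a cart in front of the work surface, level with it; the furniture and walls round the work are solid. World frame = base frame: x ahead of the robot, y to its left, z up, the work surface at z = 0. Lengths are in m, angles in rad, forces in N, time in s.
With the tool pointing down it reaches from about 0.425 to 0.925 m from the base axis. Payload 6.8 kg.
Tool frame: the origin (TCP) lies where the fingers leave the gripper's body, on its centre line; the fingertips stand 73 mm ahead of it and the grasp point (between the pads) lies 54 mm ahead of it; z points along the fingers, y is the line along which they close (so a half turn about z gives the same grasp; the last joint's range is limited). The gripper opens to 85 mm and grips with 20 to 120 N. Pads are 22 mm wide; open, the fingers measure 114 mm over their backs; the gripper's body (76 mm by 85 mm) begins 54 mm behind the grasp point. The pads swing forward as they close: fully open they stand 13 mm farther back than shut.
Start: joints at [1.077, 0.477, 0.022, 1.555, -0.011, 1.109, -0.083], TCP at [0.254, -0.625, 0.304] pointing down, gripper open.
Joint ranges: [-2.96, 2.96], [-0.34, 2.1], [-1.41, 1.46], [0.24, 2.44], [-1.37, 4.51], [0.17, 1.92], [-2.96, 2.96]. Speed limits (rad/s): [2.39, 2.39, 3.14, 3.14, 3.14, 3.14, 3.14].

## Interface

Orientations are given as a rotation vector (axis times angle).
In Python, from bench import r, cams, get_obs gives the robot as it stands (r), with the cameras (cams) and the readings as plain functions.
- The arm moves only by the shell command python3 drive.py 'ROWS' [OPENING] [FORCE]. ROWS is a JSON list of rows, 1 to 5 of them, each of 6 numbers: dx, dy, dz in m, then a rotation vector rx, ry, rz in rad; each row is the pose to reach, as a shift and turn from the pose commanded when the command began, along the tool's axes at that moment; what a row does not reach only later rows make up. A row lasts 1/10 s, in which the tool goes at most 0.05 m and 0.15 rad, less where a joint would pass 70% of its speed; a pose out of reach is approached as far as the arm can. OPENING is the finger opening in m, set as the command begins (- or left out keeps the last). The fingers move at their own pace and stop on an object; FORCE is the grip in N (left out, the last holds). Time passes only in rows, so rows that do not move let the fingers close. It prints the time, the measured TCP pose, the force, the opening and the grip force at its end. Input that does not fit is refused with a message, and nothing moves.
- get_obs(): the state, without advancing time (a new reading comes with each control period).
- cams.grab_frame(name): name is "scene" or "top" or "wrist"; returns (picture, depth): 480x640x3 uint8, blue, green, red; 480x640 float32, m along the optical axis (not along the pixel's ray), 0 where there is no reading.
- cams.camera_info(name): a dict with "camera_matrix" (3x3 intrinsics, pixels), "R" (3x3) and "t" (3): a world point X has camera coordinates R X + t. Camera axes: x right, y down, z forward; pixel columns grow to the right and rows downward; lengths in m; the calibration is good to about 2 mm. The wrist camera is an equidistant fisheye: a pixel r from the principal point sees the ray r / f radians off the axis. A picture is of the moment at which its call begins: read the wrist's pose just before it. camera_info takes no time and is no camera call; for the wrist camera it gives the pose at the moment of the call.
- r.hand_in(): hands the job in; it is judged then, once.
The state is a dict: "clock": time; "joints": joint angles; "qvel": joint speeds; "tau": joint torques, N m; "tcp_pos": TCP position; "orientation": TCP orientation; "contact_force": force on the tool from outside, world axes, zero at the start; "moment": the same for the moment, N m; "grip_width": finger opening in m; "gripper_force": force on a finger pad.
Only numpy, scipy, OpenCV 4.12 (cv2) and the standard library are available. Lean on these libraries where they do the work, as an engineer would, in place of code of your own. Each camera call takes 0.05 s, during which the arm holds its last target. There are 200 camera calls.

## Task

Pack the finishing kit: the wooden tray with four routed bays must hold exactly one tape measure, one wax tin, one whetstone and one sanding block, each flat on the floor of its bay (whetstone in the long narrow bay, sanding block in the shorter wide one, tape and tin in the square ones). One square bay is filled already: of the tape and the tin on the bench, the kind the kit still lacks goes in the free square bay, and the duplicate goes flat into the plywood stock tray beside the one kept there. Leave what already lies in the trays where it is, and do not disturb the hardwood offcut on the blue mat.

Things in the scene. Friction and masses are not known exactly. Their poses are not given: they have to be found in the camera images.
- kit_tray: fixed wooden kit tray, 182 x 252 mm (x by y), rim 13 mm high, bay floors at 5 mm. Origin: middle of its underside; x away from the robot, y left. Bay centres and clear sizes in its frame: square bays 76 x 80 mm at (-0.043, 0.074), filled at the start with a tape or a tin, and (0.043, 0.074), empty; whetstone bay 126 x 54 at (0, -0.007); sanding block bay 114 x 66 at (0, -0.081), both long along x
- stock_tray: fixed plain plywood tray for spares, 190 x 110 mm (x by y), walls 5 mm thick, 16 mm high, floor at 5 mm. Origin: middle of its underside, x away from the robot, y left. It starts with one wax tin or tape measure in its near half (about x = -0.045, y = 0); the far half (about x = +0.045) is empty
- tape_1: pocket tape measure lying flat, a rounded case about 55 x 61 mm (x, y) and 35 mm high. Origin: on its underside, z up; the case's middle lies 3 mm towards its own -x and 2 mm towards +y of it. It starts on the bench
- tape_2: a second such tape measure, same size and origin, that starts in a tray (kit tray or stock tray) and stays there
- tin_1: round lidded wax tin, upright, 47 mm in diameter, 28 mm high. Origin: middle of its underside, z up. It starts on the bench
- tin_2: a second such wax tin, same size and origin, that starts in the other of the two trays and stays there
- stone: fine whetstone, a plain flat bar 40 x 110 x 18 mm (x, y, z), lying flat on the bench. Origin: middle of its underside; y along its length. In its bay it stands 10 mm above the rim
- sanding_block: cork sanding block, 50 x 100 x 27 mm (x, y, z), lying flat on the bench. Origin: middle of its underside; y along its length. In its bay it stands 19 mm above the rim
- offcut: square hardwood offcut, 30 x 115 x 30 mm (x, y, z), lying on the edge of the blue cutting mat (3 mm thick) at the right of the work, a bystander. Origin: middle of its underside

How it is judged:
At the end, for the whole second after the job is handed in: Whetstone and sanding block lie flat in their own long bays (within 14 mm of the centre, along the bay); one tape measure and one wax tin lie flat in the two square bays, the other tape and tin flat on the stock tray's floor; all released and at rest (x of stone in the frame of kit_tray between -0.014 and 0.014 m and y of stone in the frame of kit_tray between -0.021 and 0.007 m and z of each of stone, sanding_block in the frame of kit_tray below 0.008 m and angle between each of stone, sanding_block's own z axis and vertical below 0.1 rad and angle between the y axis of each of stone, sanding_block and the x axis of kit_tray, either way round below 0.3 rad and x of sanding_block in the frame of kit_tray between -0.014 and 0.014 m and y of sanding_block in the frame of kit_tray between -0.095 and -0.067 m and (((x of tape_2 in the frame of kit_tray between -0.063 and 0.063 m and y of tape_2 in the frame of kit_tray between 0.054 and 0.094 m and z of tape_2 in the frame of kit_tray below 0.008 m and angle between tape_2's own z axis and vertical below 0.1 rad) and (x of tin_2 in the frame of stock_tray between -0.09 and 0.09 m and y of tin_2 in the frame of stock_tray between -0.05 and 0.05 m and z of tin_2 in the frame of stock_tray below 0.009 m and angle between tin_2's own z axis and vertical below 0.1 rad) and (x of tin_1 in the frame of kit_tray between -0.063 and 0.063 m and y of tin_1 in the frame of kit_tray between 0.054 and 0.094 m and z of tin_1 in the frame of kit_tray below 0.008 m and angle between tin_1's own z axis and vertical below 0.1 rad) and (x of tape_1 in the frame of stock_tray between -0.09 and 0.09 m and y of tape_1 in the frame of stock_tray between -0.05 and 0.05 m and z of tape_1 in the frame of stock_tray below 0.009 m and angle between tape_1's own z axis and vertical below 0.1 rad)) or ((x of tin_2 in the frame of kit_tray between -0.063 and 0.063 m and y of tin_2 in the frame of kit_tray between 0.054 and 0.094 m and z of tin_2 in the frame of kit_tray below 0.008 m and angle between tin_2's own z axis and vertical below 0.1 rad) and (x of tape_2 in the frame of stock_tray between -0.09 and 0.09 m and y of tape_2 in the frame of stock_tray between -0.05 and 0.05 m and z of tape_2 in the frame of stock_tray below 0.009 m and angle between tape_2's own z axis and vertical below 0.1 rad) and (x of tape_1 in the frame of kit_tray between -0.063 and 0.063 m and y of tape_1 in the frame of kit_tray between 0.054 and 0.094 m and z of tape_1 in the frame of kit_tray below 0.008 m and angle between tape_1's own z axis and vertical below 0.1 rad) and (x of tin_1 in the frame of stock_tray between -0.09 and 0.09 m and y of tin_1 in the frame of stock_tray between -0.05 and 0.05 m and z of tin_1 in the frame of stock_tray below 0.009 m and angle between tin_1's own z axis and vertical below 0.1 rad))) and linear speed of each of tape_1, tin_1, stone, sanding_block below 0.02 m/s); the robot touches nothing.
It fails at once if a thing that already lay in a tray was shifted by more than 25 mm (distance of any of tape_2, tin_2 from where it was at the start of the episode above 0.025 m).
It fails at once if the hardwood offcut on the mat was shifted by more than 30 mm (distance of offcut from where it was at the start of the episode above 0.03 m).
It also fails if it takes over 88 s, if anything falls off the work surface, if the arm or the gripper's body presses on something with over 40 N, if the wrist force passes 120 N, or if a joint passes its speed limit or range.

## Working session

There is one attempt and no reset: what is moved stays moved. The work goes in short steps, Python scripts to look and compute and a shell command to move; the robot and the scene stay as the last step left them, time stands still between calls to the robot, and variables do not carry over. Pictures are saved under pics/ and viewed, at most 14 in all, crops included, and the job is handed in when it is done.

```bash
ls; mkdir -p pics
python3 - <<'E'
from bench import r, cams, get_obs
import cv2,numpy as np
o=get_obs();print(o['clock'],o['tcp_pos'],o['orientation'],o['grip_width'])
for n in ("top","scene"):
    im,d=cams.grab_frame(n);cv2.imwrite(f'pics/{n}0.png',im);np.savez(f'pics/{n}0.npz',d=d,**cams.camera_info(n));i=cams.camera_info(n);print(n,i['camera_matrix'].round(1).tolist(),(-i['R'].T@i['t']).round(3),i['R'].round(2).tolist(),(d>0).mean())
E
```

```text
bench.py
drive.py
pics
0.0 [ 0.25378665 -0.62494511  0.30289187] [-3.08151135e+00 -6.01897816e-01  8.37556131e-04] 0.08530131358919726
top [[497.9, 0.0, 315.6], [0.0, 497.9, 245.2], [0.0, 0.0, 1.0]] [ 0.342 -0.158  0.997] [[-0.02, -1.0, -0.03], [-0.98, 0.02, -0.19], [0.2, 0.02, -0.98]] 0.995830078125
scene [[458.6, 0.0, 319.6], [0.0, 458.6, 235.5], [0.0, 0.0, 1.0]] [0.189 0.555 0.701] [[-0.89, -0.46, 0.0], [-0.3, 0.56, -0.77], [0.35, -0.68, -0.64]] 0.9930794270833333
```

View pics/top0.png

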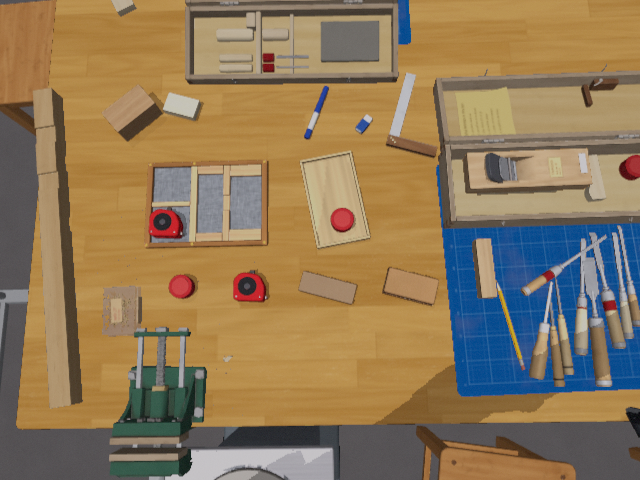

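View pics/scene0.png

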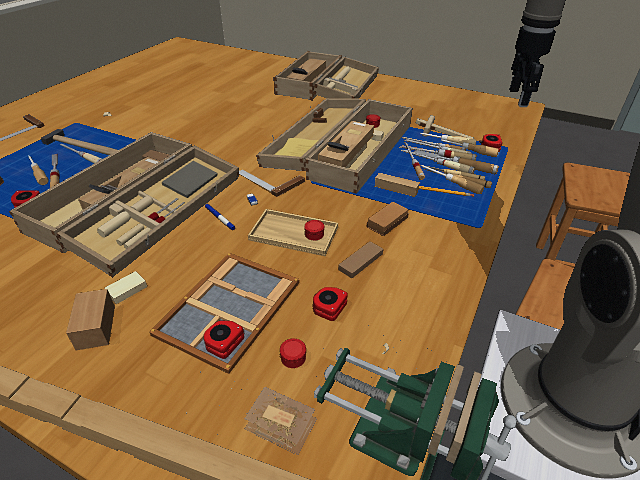

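The top view shows the kit tray at about (207,203), with a tape in its near-left bay at (165,223). The stock tray is at (336,199) and holds a tin at (342,219). On the bench are tin_1 (181,287), tape_1 (249,287), the stone (328,288) and the block (410,286). The offcut is at (485,268). So the tin goes in the kit and the tape in the stock tray.

```bash
cat > h.py <<'E'
import numpy as np,cv2
def pts(n):
    f=np.load(n);d=f['d'];K=f['camera_matrix'];v,u=np.mgrid[:480,:640]
    c=np.stack([(u-K[0,2])/K[0,0]*d,(v-K[1,2])/K[1,1]*d,d],-1)
    return (c-f['t'])@f['R']
E
python3 - <<'E'
from h import *
P=pts('pics/top0.npz');im=cv2.imread('pics/top0.png');hsv=cv2.cvtColor(im,cv2.COLOR_BGR2HSV)
def rect(name,u0,u1,v0,v1,zlo,red=False):
    Q=P[v0:v1,u0:u1];m=(Q[...,2]>zlo)
    if red:
        h=hsv[v0:v1,u0:u1];m&=(((h[...,0]<8)|(h[...,0]>172))&(h[...,1]>120))|(h[...,2]<60)
    n,l,s,_=cv2.connectedComponentsWithStats(m.astype(np.uint8));k=1+s[1:,4].argmax();q=Q[l==k]
    zt=np.percentile(q[:,2],60);q=q[q[:,2]>zt-.006]
    b=cv2.minAreaRect(q[:,:2].astype(np.float32)*1000);print(name,'c',np.round(b[0],1),'size',np.round(b[1],1),'ang',round(b[2],1),'ztop',round(zt*1000,1),'n',len(q),'mean',(q[:,:2].mean(0)*1000).round(1))
rect('stone',292,362,262,312,.008)
rect('block',378,444,260,312,.008)
rect('tape1',226,274,262,310,.015)
rect('tin1',162,202,268,306,.012)
rect('tape2',148,184,205,240,.02,1)
rect('tin2',325,360,203,235,.018,1)
rect('offcut',468,500,230,302,.015)
rect('vise',105,215,322,400,.015)
rect('wood',95,145,280,342,.006)
rect('kit',140,275,155,252,.007)
rect('stock',295,376,145,252,.009)
for n,a in dict(bench=(300,220),kitfloor=(245,200),bench2=(290,260),benchfar=(280,130)).items(): print(n,P[a[1],a[0]].round(4))
cv2.imwrite('pics/crop0.png',cv2.resize(im[145:345,95:445],(700*800//700,457),interpolation=cv2.INTER_CUBIC))
E
```

```text
stone c [ 411.7 -142.7] size [109.7 124.9] ang 73.7 ztop 18.0 n 1131 mean [ 451.6 -154.8]
block c [ 427.6 -254.5] size [ 94.5 240.3] ang 20.0 ztop 27.5 n 1322 mean [ 450.1 -316.6]
tape1 c [418.3 -70.7] size [223.   61.2] ang 64.2 ztop 33.6 n 787 mean [452.9  -1. ]
tin1 c [395.5   4. ] size [337.5  46. ] ang 64.0 ztop 27.9 n 451 mean [457.8 131. ]
tape2 c [485.3  12. ] size [439.7  62.7] ang 58.0 ztop 38.6 n 694 mean [584.1 167.9]
tin2 c [ 586.6 -187.7] size [44.  45.8] ang 88.6 ztop 32.6 n 427 mean [ 586.2 -187.4]
offcut c [ 401.3 -343.5] size [109.6 374.1] ang 34.0 ztop 32.2 n 962 mean [ 480.8 -461.7]
vise c [312.4  28.4] size [371.6 131.3] ang 89.3 ztop 51.7 n 1912 mean [310.6 156.5]
wood c [379.9  68.1] size [457.8 100.9] ang 79.2 ztop 31.7 n 1261 mean [410. 247.]
kit c [523.5  55.7] size [477.8 292.7] ang 18.2 ztop 13.6 n 5431 mean [620.9  91.6]
stock c [ 540.6 -186.6] size [384.5 114.5] ang 8.3 ztop 15.8 n 745 mean [ 631.2 -174.5]
bench [ 0.5951 -0.1018 -0.0028]
kitfloor [0.6383 0.0113 0.0067]
bench2 [ 0.511  -0.0807  0.001 ]
benchfar [ 0.796  -0.0611 -0.0038]
```

View pics/crop0.png

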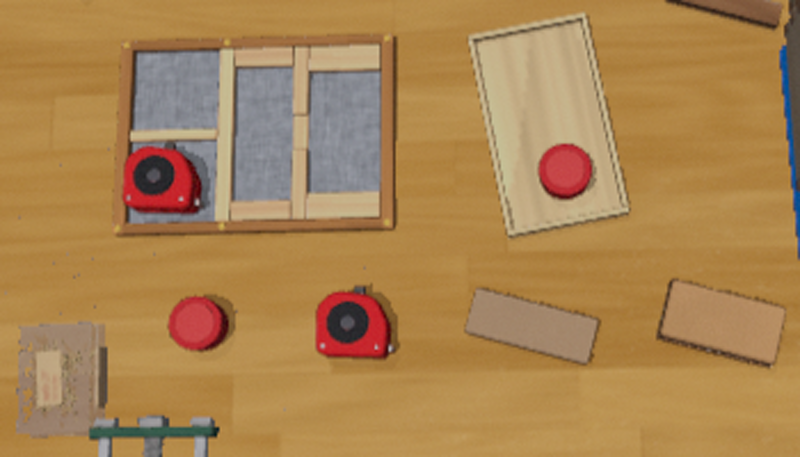

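The crop confirms the layout. The tape is in the near-left bay, the far-left bay is empty, and the tape hook points away from the robot. Bad depth pixels spoilt the fits, so I'll filter them out.

Run:
```python
from h import *
P=pts('pics/top0.npz')
def rect(name,u0,u1,v0,v1,zlo,zhi):
    Q=P[v0:v1,u0:u1];m=((Q[...,2]>zlo)&(Q[...,2]<zhi)).astype(np.uint8)
    n,l,s,_=cv2.connectedComponentsWithStats(m);k=1+s[1:,4].argmax();q=Q[l==k]
    b=cv2.minAreaRect(q[:,:2].astype(np.float32)*1000);print(name,'c',np.round(b[0],1),'size',np.round(b[1],1),'ang',round(b[2],1),'z',(np.percentile(q[:,2],60)*1000).round(1),'n',len(q),'mean',(q[:,:2].mean(0)*1000).round(1))
rect('stone',292,362,262,312,.012,.024)
rect('block',378,444,260,312,.02,.034)
rect('tape1',226,274,262,310,.027,.045)
rect('tin1',162,202,268,306,.021,.034)
rect('tape2',148,186,203,242,.03,.05)
rect('tin2',325,360,203,235,.025,.045)
rect('offcut',468,500,230,302,.02,.045)
rect('vise',105,215,322,400,.015,.2)
rect('wood',95,145,280,342,.01,.1)
rect('kit',140,275,155,252,.0105,.018)
rect('stock',295,376,145,252,.012,.02)
```

```text
stone c [ 452.1 -154.4] size [109.6  40.5] ang 74.1 z 18.0 n 1130 mean [ 451.7 -154.8]
block c [ 451.4 -318.2] size [100.6  50.7] ang 73.9 z 27.6 n 1326 mean [ 450.7 -317.6]
tape1 c [455.1  -0.9] size [62.4 54. ] ang 86.5 z 33.7 n 790 mean [453.2  -0.5]
tin1 c [458.9 134.5] size [45.5 45.7] ang 89.7 z 27.9 n 451 mean [458.9 134.1]
tape2 c [587.7 169.1] size [62.1 56.4] ang 87.6 z 38.7 n 752 mean [584.6 168.8]
tin2 c [ 586.4 -187.3] size [46.1 45.8] ang 9.4 z 32.6 n 437 mean [ 585.8 -187.1]
offcut c [ 481.9 -462.9] size [115.   31.5] ang 2.2 z 32.3 n 1018 mean [ 481.4 -461.8]
vise c [318.5 183.6] size [193.3 142.5] ang 88.0 z 51.7 n 2711 mean [311.8 166. ]
wood c [408.  238.4] size [110.   93.8] ang 1.7 z 32.0 n 1308 mean [410.1 248.6]
kit c [632.7  91.3] size [252.3 182.7] ang 89.9 z 13.3 n 3768 mean [630.6  79.2]
stock c [ 635.  -172.9] size [191.  109.7] ang 10.0 z 15.9 n 670 mean [ 631.9 -174.5]
```

```bash
cat > g.py <<'E'
import sys,numpy as np
from scipy.spatial.transform import Rotation as R
from bench import r, cams, get_obs
o=get_obs();p=np.array(o['tcp_pos']);A=R.from_rotvec(o['orientation'])
for a in sys.argv[1:]:   # x,y,z(m),yaw of tool y (deg, mod 180)
    x,y,z,w=map(float,a.split(','));best=None
    for q in (w,w+180):
        q=np.radians(q);ty=np.array([np.cos(q),np.sin(q),0]);tz=np.array([0,0,-1.]);B=R.from_matrix(np.stack([np.cross(ty,tz),ty,tz],1))
        v=(A.inv()*B).as_rotvec()
        if best is None or np.linalg.norm(v)<np.linalg.norm(best): best=v
    print('d',A.inv().apply(np.array([x,y,z])-p).round(4),'rot',best.round(4))
print(p.round(4),'yaw',np.degrees(np.arctan2(*A.as_matrix()[1::-1,1])).round(2),'t',round(o['clock'],2),'w',o['grip_width'],'F',np.round(o['contact_force'],1),'j',np.round(o['joints'],2))
E
python3 g.py 0.451,-0.318,0.2,-16.1
```

```text
d [ 0.2982 -0.2101  0.1033] rot [-1.600e-03 -6.000e-04 -9.039e-01]
[ 0.2539 -0.625   0.303 ] yaw -67.89 t 0.1 w 0.08554779155155474 F [ 0.5 -0.  -0.6] j [ 1.08  0.48  0.02  1.56 -0.01  1.11 -0.08]
```

```bash
python3 drive.py '[[0.04, -0.028, 0.012, 0, 0, -0.12], [0.08, -0.056, 0.024, 0, 0, -0.24], [0.12, -0.084, 0.036, 0, 0, -0.36], [0.16, -0.112, 0.05, 0, 0, -0.48], [0.2, -0.14, 0.062, 0, 0, -0.6]]' 0.085 40; python3 g.py 0.451,-0.318,0.2,-16.1
```

```text
clock: 0.6
tcp_pos: [0.386, -0.4201, 0.2416]
orientation: [-2.764, -1.493, 0.0]
contact_force: [1.8, -0.8, 0.6]
grip_width: 0.0846
gripper_force: 0.0
d [ 0.121  -0.0016  0.0416] rot [-5.000e-04 -2.000e-04 -2.993e-01]
[ 0.386  -0.4201  0.2416] yaw -33.25 t 0.6 w 0.08463485042095586 F [ 1.8 -0.8  0.6] j [ 0.86  0.38 -0.18  1.86  0.09  0.91  0.06]
```

```bash
python3 drive.py '[[0.04, 0, 0.014, 0, 0, -0.1], [0.08, -0.001, 0.028, 0, 0, -0.2], [0.121, -0.0016, 0.0416, 0, 0, -0.3], [0.121, -0.0016, 0.0416, 0, 0, -0.3]]'; python3 g.py 0.451,-0.318,0.0785,-16.1
```

```text
clock: 1.0
tcp_pos: [0.4538, -0.3135, 0.199]
orientation: [-2.5, -1.896, -0.004]
contact_force: [0.6, -0.2, -0.1]
grip_width: 0.0848
gripper_force: 0.0
d [-0.0056 -0.0012  0.1205] rot [-0.0021 -0.0045  0.0079]
[ 0.4538 -0.3135  0.199 ] yaw -15.65 t 1.0 w 0.08475227395285044 F [ 0.6 -0.2 -0.1] j [ 0.72  0.42 -0.28  1.93  0.15  0.81  0.08]
```

```bash
python3 drive.py '[[0, 0, 0.04, 0, 0, 0], [0, 0, 0.08, 0, 0, 0], [0, 0, 0.08, 0, 0, 0], [0, 0, 0.08, 0, 0, 0]]'; python3 g.py 0.451,-0.318,0.0785,-16.1
python3 - <<'E'
from bench import r, cams, get_obs
import cv2
im,d=cams.grab_frame('wrist');cv2.imwrite('pics/w1.png',im)
E
```

```text
clock: 1.4
tcp_pos: [0.4507, -0.3203, 0.1208]
orientation: [-2.514, -1.882, 0.001]
contact_force: [0.3, -1.0, 0.8]
grip_width: 0.0848
gripper_force: 0.0
d [ 0.0023 -0.0003  0.0423] rot [-0.0017 -0.0004 -0.0045]
[ 0.4507 -0.3203  0.1208] yaw -16.36 t 1.4 w 0.08477566582242575 F [ 0.3 -1.   0.8] j [ 0.7   0.54 -0.25  1.97  0.2   0.66  0.04]
```

View pics/w1.png

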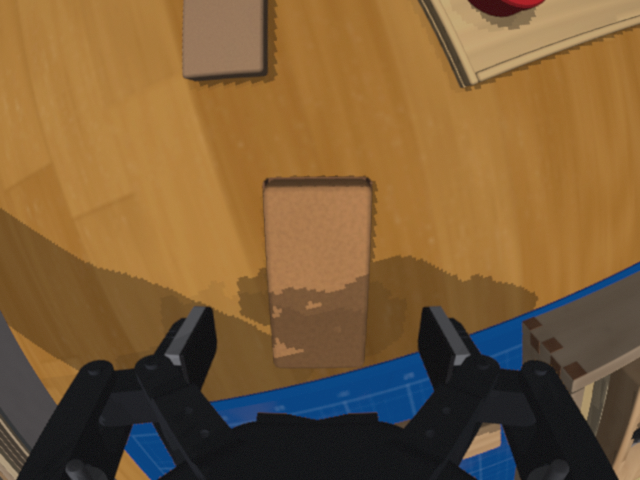

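The wrist view shows the block, columns 265–372, centred between the fingers at columns 215 and 420. I'll descend and grip it.

```bash
python3 drive.py '[[0, 0, 0.025, 0, 0, 0], [0, 0, 0.042, 0, 0, 0], [0, 0, 0.042, 0, 0, 0], [0, 0, 0.042, 0, 0, 0]]'; python3 drive.py '[[0, 0, 0, 0, 0, 0], [0, 0, 0, 0, 0, 0], [0, 0, 0, 0, 0, 0], [0, 0, 0, 0, 0, 0], [0, 0, 0, 0, 0, 0]]' 0.03 40;python3 g.py 0.634,0.011,0.2,90
```

```text
clock: 1.85
tcp_pos: [0.452, -0.3209, 0.0805]
orientation: [2.513, 1.882, 0.001]
contact_force: [-0.4, -0.8, 0.6]
grip_width: 0.0845
gripper_force: 0.0
clock: 2.35
tcp_pos: [0.4518, -0.3207, 0.08]
orientation: [2.513, 1.882, 0.001]
contact_force: [-1.1, 0.1, 6.8]
grip_width: 0.0498
gripper_force: 42.0
d [ 0.3694  0.0818 -0.1201] rot [ 2.0000e-03 -6.0000e-04  1.2857e+00]
[ 0.4518 -0.3207  0.08  ] yaw -16.34 t 2.35 w 0.04984711034138523 F [-1.1  0.1  6.8] j [ 0.68  0.6  -0.22  1.99  0.23  0.58  0.01]
```

```bash
python3 drive.py '[[0, 0, -0.04, 0, 0, 0], [0, 0, -0.08, 0, 0, 0], [0.04, 0.01, -0.1, 0, 0, 0.14], [0.08, 0.02, -0.1, 0, 0, 0.28], [0.12, 0.03, -0.1, 0, 0, 0.42]]'; python3 g.py 0.631,0.010,0.18,-90
```

```text
clock: 2.85
tcp_pos: [0.5146, -0.2129, 0.1804]
orientation: [2.855, 1.307, 0.003]
contact_force: [0.1, -0.5, -1.0]
grip_width: 0.0498
gripper_force: 42.3
d [ 0.2448 -0.0576  0.0005] rot [ 0.0019 -0.0021  0.8584]
[ 0.5146 -0.2129  0.1804] yaw -40.82 t 2.85 w 0.04981685722412009 F [ 0.1 -0.5 -1. ] j [ 0.43  0.44 -0.19  1.94  0.12  0.77 -0.54]
```

```bash
python3 drive.py '[[0.045, -0.011, 0, 0, 0, 0.145], [0.09, -0.022, 0, 0, 0, 0.29], [0.135, -0.032, 0, 0, 0, 0.435], [0.18, -0.042, 0, 0, 0, 0.58], [0.22, -0.052, 0, 0, 0, 0.725]]';python3 g.py 0.631,0.010,0.18,-90
```

```text
clock: 3.35
tcp_pos: [0.6174, -0.0097, 0.1792]
orientation: [-3.134, -0.213, -0.001]
contact_force: [1.2, 0.5, -0.5]
grip_width: 0.0496
gripper_force: 42.3
d [ 0.0161 -0.0177 -0.0008] rot [-0.0005 -0.0007  0.136 ]
[ 0.6174 -0.0097  0.1792] yaw -82.21 t 3.35 w 0.04960906790738659 F [ 1.2  0.5 -0.5] j [-0.05  0.52 -0.04  1.8   0.03  0.82 -1.55]
```

```bash
python3 drive.py '[[0.016, -0.0177, 0, 0, 0, 0.136], [0.016, -0.0177, 0, 0, 0, 0.136], [0.016, -0.0177, 0.045, 0, 0, 0.136], [0.016, -0.0177, 0.075, 0, 0, 0.136], [0.016, -0.0177, 0.075, 0, 0, 0.136]]';python3 drive.py '[[0, 0, 0, 0, 0, 0]]';python3 g.py 0.631,0.010,0.0855,-90
python3 - <<'E'
from bench import r, cams, get_obs
import cv2
im,d=cams.grab_frame('wrist');cv2.imwrite('pics/w2.png',im)
E
```

```text
clock: 3.85
tcp_pos: [0.6265, 0.0064, 0.0998]
orientation: [3.14, 0.008, -0.013]
contact_force: [-0.1, -0.4, -1.1]
grip_width: 0.0496
gripper_force: 42.2
clock: 3.95
tcp_pos: [0.6298, 0.0066, 0.1041]
orientation: [3.141, 0.007, -0.001]
contact_force: [0.8, 0.1, -0.4]
grip_width: 0.0497
gripper_force: 42.2
d [ 0.0013 -0.0034  0.0186] rot [0.0004 0.0008 0.0046]
[0.6298 0.0066 0.1041] yaw -89.74 t 3.95 w 0.0496750025453171 F [ 0.8  0.1 -0.4] j [-0.1   0.64 -0.01  1.8   0.01  0.7  -1.69]
```

View pics/w2.png

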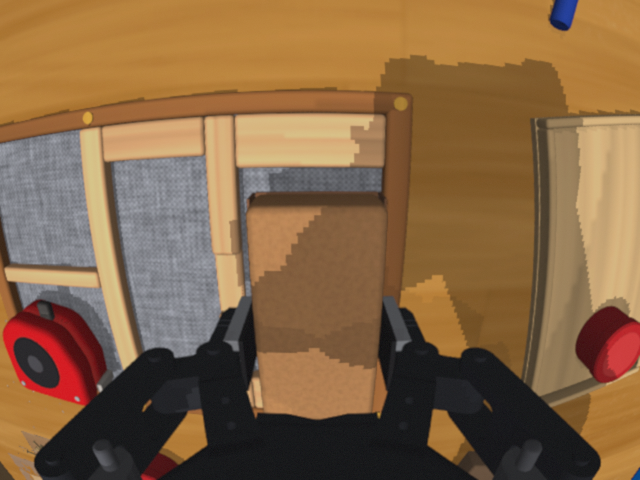

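The block sits over its bay, columns 248–385, slightly to the right of centre. The computed 3.4 mm shift corrects that.

```bash
python3 drive.py '[[0.0013, -0.0034, 0, 0, 0, 0.0046], [0.0013, -0.0034, 0.01, 0, 0, 0.0046], [0.0013, -0.0034, 0.016, 0, 0, 0.0046], [0.0013, -0.0034, 0.018, 0, 0, 0.0046], [0.0013, -0.0034, 0.018, 0, 0, 0.0046]]';python3 g.py 0.631,0.010,0.0855,-90
```

```text
clock: 4.5
tcp_pos: [0.631, 0.0109, 0.0854]
orientation: [3.141, 0.001, -0.001]
contact_force: [-0.6, 0.1, -1.2]
grip_width: 0.0498
gripper_force: 42.2
d [ 0.      0.0009 -0.0001] rot [0.0001 0.0008 0.0003]
[0.631  0.0109 0.0854] yaw -89.98 t 4.5 w 0.04982405374831187 F [-0.6  0.1 -1.2] j [-0.11  0.67 -0.01  1.81  0.01  0.67 -1.7 ]
```

Release with a small opening, then lift. Next is the stone: its grasp centre is (0.452,-0.1545), tool y along -15.9°.

```bash
python3 drive.py '[[0, 0, 0, 0, 0, 0], [0, 0, 0, 0, 0, 0], [0, 0, 0, 0, 0, 0], [0, 0, -0.01, 0, 0, 0]]' 0.062 40; python3 drive.py '[[0, 0, -0.05, 0, 0, 0], [0, 0, -0.09, 0, 0, 0]]' 0.085;python3 g.py 0.452,-0.1545,0.18,-15.9
```

```text
clock: 4.9
tcp_pos: [0.6304, 0.0109, 0.095]
orientation: [3.141, 0.0, -0.004]
contact_force: [-0.4, -0.8, -0.1]
grip_width: 0.0623
gripper_force: 0.0
clock: 5.1
tcp_pos: [0.6312, 0.0109, 0.1877]
orientation: [3.142, 0.0, -0.0]
contact_force: [1.1, 0.2, 0.5]
grip_width: 0.085
gripper_force: 0.0
d [-0.1792  0.1653  0.0078] rot [-1.0000e-04  2.0000e-04 -1.2932e+00]
[0.6312 0.0109 0.1877] yaw -89.99 t 5.1 w 0.08498637074315532 F [1.1 0.2 0.5] j [-0.11  0.53 -0.01  1.76  0.01  0.85 -1.69]
```

```bash
python3 drive.py '[[-0.02, 0.018, 0, 0, 0, -0.145], [-0.04, 0.036, 0, 0, 0, -0.29], [-0.06, 0.055, 0, 0, 0, -0.435], [-0.08, 0.074, 0, 0, 0, -0.58], [-0.1, 0.092, 0, 0, 0, -0.72]]';python3 g.py 0.452,-0.1545,0.18,-15.9
```

```text
clock: 5.6
tcp_pos: [0.5306, -0.0821, 0.1867]
orientation: [2.936, 1.115, 0.001]
contact_force: [0.8, -0.0, 0.5]
grip_width: 0.0853
gripper_force: 0.0
d [-0.1068  0.002   0.0066] rot [ 1.300e-03 -1.000e-04 -5.675e-01]
[ 0.5306 -0.0821  0.1867] yaw -48.41 t 5.6 w 0.08527932896277038 F [ 0.8 -0.   0.5] j [ 0.18  0.41 -0.18  1.98  0.1   0.76 -0.9 ]
```

```bash
python3 drive.py '[[-0.03, 0.001, 0.002, 0, 0, -0.14], [-0.06, 0.002, 0.004, 0, 0, -0.28], [-0.09, 0.002, 0.006, 0, 0, -0.42], [-0.1068, 0.002, 0.0066, 0, 0, -0.5675], [-0.1068, 0.002, 0.04, 0, 0, -0.5675]]';python3 drive.py '[[0, 0, 0.02, 0, 0, 0], [0, 0, 0.02, 0, 0, 0], [0, 0, 0.02, 0, 0, 0]]';python3 g.py 0.452,-0.1545,0.077,-15.9
```

```text
clock: 6.1
tcp_pos: [0.4529, -0.1563, 0.149]
orientation: [2.507, 1.882, 0.005]
contact_force: [1.5, -0.9, 0.1]
grip_width: 0.0851
gripper_force: 0.0
clock: 6.4
tcp_pos: [0.4526, -0.153, 0.1264]
orientation: [2.512, 1.886, 0.0]
contact_force: [-0.1, -0.2, 0.1]
grip_width: 0.0851
gripper_force: 0.0
d [-0.0016 -0.0002  0.0494] rot [ 0.0002  0.0001 -0.0055]
[ 0.4526 -0.153   0.1264] yaw -16.21 t 6.4 w 0.08506540422862657 F [-0.1 -0.2  0.1] j [ 0.42  0.44 -0.27  2.14  0.2   0.59 -0.28]
```

```bash
python3 drive.py '[[-0.0016, 0, 0.03, 0, 0, -0.005], [-0.0016, 0, 0.048, 0, 0, -0.005], [-0.0016, 0, 0.048, 0, 0, -0.005], [-0.0016, 0, 0.048, 0, 0, -0.005]]'; python3 drive.py '[[0, 0, 0, 0, 0, 0], [0, 0, 0, 0, 0, 0], [0, 0, 0, 0, 0, 0], [0, 0, 0, 0, 0, 0], [0, 0, 0, 0, 0, 0]]' 0.02 50;python3 g.py 0.633,0.084,0.2,-90
```

```text
clock: 6.8
tcp_pos: [0.4527, -0.1546, 0.0789]
orientation: [2.507, 1.892, 0.001]
contact_force: [0.8, -0.2, 0.1]
grip_width: 0.0851
gripper_force: 0.0
clock: 7.3
tcp_pos: [0.4523, -0.1547, 0.0787]
orientation: [2.507, 1.891, 0.001]
contact_force: [-1.2, 0.4, 8.8]
grip_width: 0.0385
gripper_force: 50.1
d [ 0.2792  0.1083 -0.1212] rot [ 1.2000e-03 -6.0000e-04  1.2925e+00]
[ 0.4523 -0.1547  0.0787] yaw -15.95 t 7.3 w 0.03847286632788909 F [-1.2  0.4  8.8] j [ 0.39  0.53 -0.23  2.16  0.25  0.48 -0.32]
```

```bash
python3 drive.py '[[0, 0, -0.04, 0, 0, 0], [0, 0, -0.08, 0, 0, 0], [0.04, 0.015, -0.1, 0, 0, 0.14], [0.08, 0.031, -0.1, 0, 0, 0.28], [0.12, 0.046, -0.1, 0, 0, 0.42]]'; python3 g.py 0.633,0.084,0.18,-90
```

```text
clock: 7.8
tcp_pos: [0.5301, -0.0513, 0.179]
orientation: [2.851, 1.316, 0.003]
contact_force: [0.1, -0.1, -2.6]
grip_width: 0.0385
gripper_force: 52.5
d [ 0.1697 -0.0094 -0.0008] rot [ 0.0012 -0.0019  0.865 ]
[ 0.5301 -0.0513  0.179 ] yaw -40.44 t 7.8 w 0.03854592941043738 F [ 0.1 -0.1 -2.6] j [ 0.16  0.41 -0.22  1.99  0.13  0.74 -0.85]
```

```bash
python3 drive.py '[[0.03, -0.002, 0, 0, 0, 0.145], [0.06, -0.004, 0, 0, 0, 0.29], [0.09, -0.005, 0, 0, 0, 0.435], [0.12, -0.007, 0, 0, 0, 0.58], [0.15, -0.008, 0, 0, 0, 0.725]]';python3 drive.py '[[0.02, -0.001, 0, 0, 0, 0.14], [0.02, -0.001, 0, 0, 0, 0.14], [0.02, -0.001, 0, 0, 0, 0.14]]'; python3 g.py 0.633,0.0845,0.105,-90
```

```text
clock: 8.3
tcp_pos: [0.6194, 0.0693, 0.1775]
orientation: [3.134, 0.223, -0.002]
contact_force: [1.1, -0.2, -1.2]
grip_width: 0.0388
gripper_force: 52.4
clock: 8.6
tcp_pos: [0.6384, 0.072, 0.1772]
orientation: [3.141, 0.015, -0.002]
contact_force: [-0.5, -0.2, -3.8]
grip_width: 0.0385
gripper_force: 52.4
d [-0.0052 -0.0126  0.0722] rot [0.0006 0.0015 0.0095]
[0.6384 0.072  0.1772] yaw -89.45 t 8.6 w 0.038507742847016496 F [-0.5 -0.2 -3.8] j [-0.19  0.56 -0.02  1.74  0.01  0.84 -1.78]
```

```bash
python3 drive.py '[[-0.0052, -0.0126, 0.01, 0, 0, 0.0095], [-0.0052, -0.0126, 0.05, 0, 0, 0.0095], [-0.0052, -0.0126, 0.07, 0, 0, 0.0095], [-0.0052, -0.0126, 0.07, 0, 0, 0.0095], [-0.0052, -0.0126, 0.07, 0, 0, 0.0095]]';python3 g.py 0.633,0.0845,0.087,-90
python3 - <<'E'
from bench import r, cams, get_obs
import cv2
im,d=cams.grab_frame('wrist');cv2.imwrite('pics/w3.png',im)
E
```

```text
clock: 9.1
tcp_pos: [0.6333, 0.0838, 0.1081]
orientation: [3.141, -0.003, -0.001]
contact_force: [0.8, 0.5, -1.4]
grip_width: 0.0384
gripper_force: 52.4
d [-0.0002 -0.0007  0.0211] rot [ 0.0003  0.0008 -0.002 ]
[0.6333 0.0838 0.1081] yaw -90.12 t 9.1 w 0.038430019624043625 F [ 0.8  0.5 -1.4] j [-0.21  0.65 -0.02  1.78  0.02  0.72 -1.82]
```

View pics/w3.png

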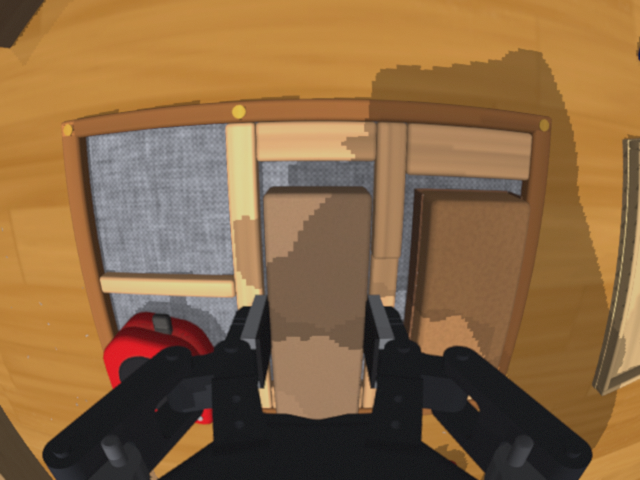

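The stone hangs over its bay, columns 265–372 against bay columns 260–375. The block lies in its own bay on the right, columns 415–528. I'll lower the stone.

```bash
python3 drive.py '[[0, -0.0005, 0.01, 0, 0, 0], [0, -0.0005, 0.016, 0, 0, 0], [0, -0.0005, 0.019, 0, 0, 0], [0, -0.0005, 0.022, 0, 0, 0], [0, -0.0005, 0.022, 0, 0, 0]]';python3 drive.py '[[0, 0, 0.001, 0, 0, 0]]';python3 g.py 0.633,0.0845,0.084,-90
```

```text
clock: 9.65
tcp_pos: [0.6334, 0.0852, 0.0853]
orientation: [3.141, -0.003, -0.001]
contact_force: [-0.1, 0.3, -1.8]
grip_width: 0.0387
gripper_force: 52.5
clock: 9.75
tcp_pos: [0.6338, 0.0853, 0.0849]
orientation: [-3.142, 0.003, -0.001]
contact_force: [0.2, -0.4, -2.1]
grip_width: 0.0382
gripper_force: 52.5
d [-0.0008  0.0008  0.0009] rot [-0.     -0.0003 -0.0018]
[0.6338 0.0853 0.0849] yaw -90.11 t 9.75 w 0.038233374725922586 F [ 0.2 -0.4 -2.1] j [-0.22  0.68 -0.02  1.78  0.02  0.68 -1.82]
```

```bash
python3 drive.py '[[0, 0, 0, 0, 0, 0], [0, 0, 0, 0, 0, 0], [0, 0, 0, 0, 0, 0], [0, 0, -0.01, 0, 0, 0]]' 0.05 40; python3 drive.py '[[0, 0, -0.05, 0, 0, 0], [0, 0, -0.08, 0, 0, 0]]' 0.085;python3 g.py 0.455,-0.001,0.15,-93.5
```

```text
clock: 10.15
tcp_pos: [0.6329, 0.0851, 0.0941]
orientation: [3.141, -0.003, -0.003]
contact_force: [-0.6, 0.3, 0.8]
grip_width: 0.0502
gripper_force: 0.0
clock: 10.35
tcp_pos: [0.6345, 0.0853, 0.1779]
orientation: [-3.141, 0.003, -0.004]
contact_force: [0.4, -0.5, -0.0]
grip_width: 0.0769
gripper_force: 0.0
d [-0.1794  0.0867  0.0275] rot [-0.0006 -0.0024  0.0592]
[0.6345 0.0853 0.1779] yaw -90.11 t 10.35 w 0.07694131511035851 F [ 0.4 -0.5 -0. ] j [-0.22  0.55 -0.02  1.75  0.01  0.84 -1.82]
```

```bash
python3 drive.py '[[-0.04, 0.02, 0.006, 0, 0, 0.012], [-0.08, 0.04, 0.012, 0, 0, 0.024], [-0.12, 0.06, 0.018, 0, 0, 0.036], [-0.16, 0.08, 0.024, 0, 0, 0.048], [-0.1794, 0.0867, 0.0275, 0, 0, 0.0592]]' 0.085;python3 drive.py '[[0, 0, 0, 0, 0, 0], [0, 0, 0, 0, 0, 0]]';python3 g.py 0.455,-0.001,0.077,-93.5
python3 - <<'E'
from bench import r, cams, get_obs
import cv2
im,d=cams.grab_frame('wrist');cv2.imwrite('pics/w4.png',im)
E
```

```text
clock: 10.85
tcp_pos: [0.4502, -0.0034, 0.1474]
orientation: [3.139, -0.101, -0.004]
contact_force: [0.4, -0.1, -1.0]
grip_width: 0.0852
gripper_force: 0.0
clock: 11.05
tcp_pos: [0.455, -0.001, 0.1482]
orientation: [-3.14, 0.096, -0.004]
contact_force: [-0.0, -0.2, 0.1]
grip_width: 0.0854
gripper_force: 0.0
d [-0.0002  0.      0.0712] rot [-0.0005 -0.0023  0.    ]
[ 0.455  -0.001   0.1482] yaw -93.5 t 11.05 w 0.0854128752465198 F [-0.  -0.2  0.1] j [-0.12  0.35 -0.01  2.2   0.01  0.59 -1.78]
```

View pics/w4.png

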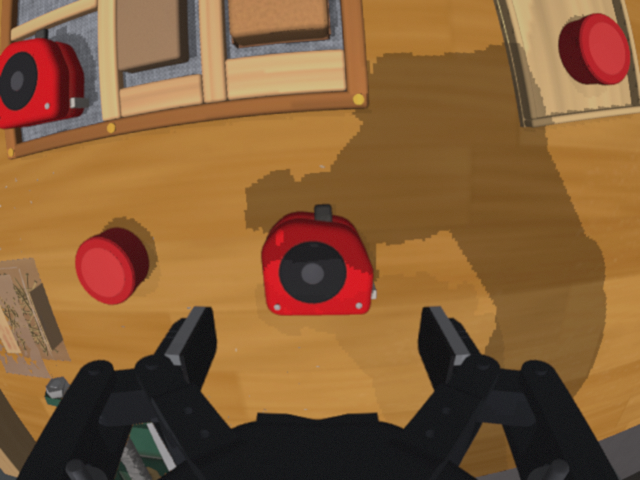

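The tape, columns 262–375, is centred between the fingers, and its sides look straight around the middle. I'll grip it.

```bash
python3 drive.py '[[-0.002, 0, 0.035, 0, 0, 0], [-0.002, 0, 0.06, 0, 0, 0], [-0.002, 0, 0.0715, 0, 0, 0], [-0.002, 0, 0.0715, 0, 0, 0], [-0.002, 0, 0.0715, 0, 0, 0]]'; python3 drive.py '[[0, 0, 0, 0, 0, 0], [0, 0, 0, 0, 0, 0], [0, 0, 0, 0, 0, 0], [0, 0, 0, 0, 0, 0], [0, 0, 0, 0, 0, 0]]' 0.045 40;python3 drive.py '[[0, 0, -0.04, 0, 0, 0], [0, 0, -0.09, 0, 0, 0], [0, 0, -0.1, 0, 0, 0]]';python3 g.py 0.676,-0.1645,0.18,-80
```

```text
clock: 11.6
tcp_pos: [0.4531, -0.0007, 0.0762]
orientation: [-3.14, 0.095, -0.001]
contact_force: [-0.2, -0.0, -0.5]
grip_width: 0.085
gripper_force: 0.0
clock: 12.1
tcp_pos: [0.4529, -0.0011, 0.0772]
orientation: [-3.14, 0.096, -0.004]
contact_force: [-1.3, -1.0, 9.7]
grip_width: 0.0592
gripper_force: 40.6
clock: 12.4
tcp_pos: [0.4545, -0.0009, 0.1806]
orientation: [-3.139, 0.096, -0.013]
contact_force: [0.8, -0.3, -1.7]
grip_width: 0.0596
gripper_force: 44.3
d [0.2311 0.1497 0.0023] rot [-0.0005 -0.0085 -0.236 ]
[ 0.4545 -0.0009  0.1806] yaw -93.52 t 12.4 w 0.059565534583800414 F [ 0.8 -0.3 -1.7] j [-0.12  0.29 -0.01  2.18  0.01  0.66 -1.77]
```

```bash
python3 drive.py '[[0.04, 0.026, 0, 0, 0, -0.04], [0.08, 0.052, 0, 0, 0, -0.08], [0.12, 0.078, 0, 0, 0, -0.12], [0.16, 0.104, 0, 0, 0, -0.16], [0.2, 0.13, 0, 0, 0, -0.2]]';python3 drive.py '[[0.0275, 0.0255, 0, 0, 0, -0.036], [0.0275, 0.0255, 0, 0, 0, -0.036], [0.0275, 0.0255, 0.02, 0, 0, -0.036], [0.0275, 0.0255, 0.05, 0, 0, -0.036], [0.0275, 0.0255, 0.06, 0, 0, -0.036]]'; python3 g.py 0.677,-0.1655,0.083,-80
python3 - <<'E'
from bench import r, cams, get_obs
import cv2
im,d=cams.grab_frame('wrist');cv2.imwrite('pics/w5.png',im)
E
```

```text
clock: 12.9
tcp_pos: [0.6449, -0.1443, 0.1757]
orientation: [-3.134, -0.221, 0.0]
contact_force: [0.7, -0.1, -1.4]
grip_width: 0.0594
gripper_force: 44.3
clock: 13.4
tcp_pos: [0.6721, -0.1635, 0.1126]
orientation: [-3.128, -0.275, 0.008]
contact_force: [-0.3, -0.2, -1.6]
grip_width: 0.0595
gripper_force: 44.3
d [0.0046 0.0029 0.0295] rot [-0.0022  0.0052  0.0006]
[ 0.6721 -0.1635  0.1126] yaw -79.96 t 13.4 w 0.05954306397020469 F [-0.3 -0.2 -1.6] j [ 0.16  0.71 -0.02  1.64  0.02  0.8  -1.26]
```

View pics/w5.png

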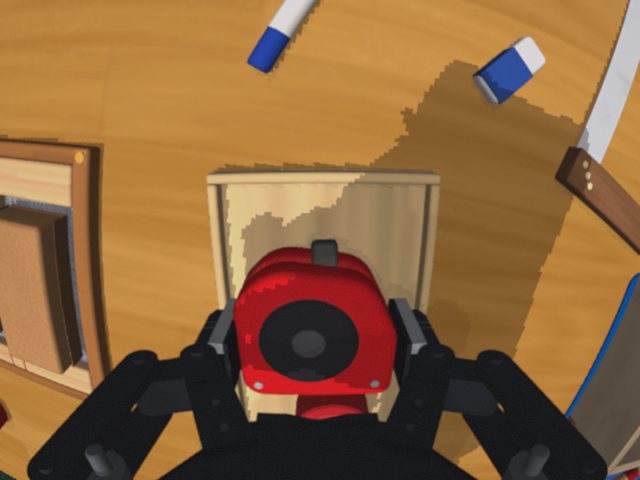

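The tape hangs over the far half of the stock tray, walls at columns 220 and 432, with tin_2 just visible below it at (330,405). I'll let it settle, then lower it.

```bash
python3 drive.py '[[0, 0, 0, 0, 0, 0], [0, 0, 0.01, 0, 0, 0], [0, 0, 0.01, 0, 0, 0]]';python3 g.py 0.677,-0.1655,0.0825,-80
```

```text
clock: 13.75
tcp_pos: [0.6745, -0.1643, 0.1057]
orientation: [-3.13, -0.275, 0.0]
contact_force: [-0.3, -0.3, -1.4]
grip_width: 0.0594
gripper_force: 44.3
d [0.0023 0.0016 0.0232] rot [-0.      0.      0.0005]
[ 0.6745 -0.1643  0.1057] yaw -79.97 t 13.75 w 0.05944693450705663 F [-0.3 -0.3 -1.4] j [ 0.16  0.72 -0.02  1.64  0.02  0.79 -1.26]
```

```bash
python3 drive.py '[[0.002, 0.0016, 0.01, 0, 0, 0], [0.002, 0.0016, 0.018, 0, 0, 0], [0.002, 0.0016, 0.021, 0, 0, 0], [0.002, 0.0016, 0.0225, 0, 0, 0], [0.002, 0.0016, 0.0225, 0, 0, 0]]';python3 drive.py '[[0, 0, 0, 0, 0, 0], [0, 0, 0, 0, 0, 0], [0, 0, 0, 0, 0, 0], [0, 0, -0.015, 0, 0, 0], [0, 0, -0.03, 0, 0, 0]]' 0.068 40; python3 drive.py '[[0, 0, -0.05, 0, 0, 0], [0, 0, -0.08, 0, 0, 0]]' ;python3 g.py 0.459,0.1345,0.15,-90
```

```text
clock: 14.25
tcp_pos: [0.6767, -0.1656, 0.083]
orientation: [-3.129, -0.275, 0.001]
contact_force: [0.1, -0.6, -1.2]
grip_width: 0.0593
gripper_force: 44.3
clock: 14.75
tcp_pos: [0.6768, -0.1657, 0.1144]
orientation: [-3.13, -0.274, 0.0]
contact_force: [-0.2, -1.1, 1.2]
grip_width: 0.0682
gripper_force: 0.0
clock: 14.95
tcp_pos: [0.6781, -0.166, 0.1981]
orientation: [3.128, 0.274, 0.007]
contact_force: [0.2, 1.0, 1.1]
grip_width: 0.0683
gripper_force: 0.0
d [-0.1637 -0.3341  0.0469] rot [ 0.0012 -0.0045  0.1748]
[ 0.6781 -0.166   0.1981] yaw -79.99 t 14.95 w 0.06834310709561583 F [0.2 1.  1.1] j [ 0.16  0.61 -0.01  1.58  0.01  0.94 -1.25]
```

```bash
python3 drive.py '[[-0.02, -0.04, 0.004, 0, 0, 0.02], [-0.04, -0.08, 0.008, 0, 0, 0.04], [-0.06, -0.12, 0.012, 0, 0, 0.06], [-0.08, -0.16, 0.016, 0, 0, 0.08], [-0.1, -0.2, 0.02, 0, 0, 0.1]]' 0.085;python3 drive.py '[[-0.02, -0.04, 0.01, 0, 0, 0.03], [-0.04, -0.08, 0.02, 0, 0, 0.05], [-0.05, -0.12, 0.025, 0, 0, 0.075], [-0.05, -0.13, 0.025, 0, 0, 0.075], [-0.05, -0.13, 0.025, 0, 0, 0.075]]';python3 g.py 0.459,0.1345,0.15,-90
```

```text
clock: 15.45
tcp_pos: [0.543, 0.0152, 0.175]
orientation: [-3.139, -0.116, -0.005]
contact_force: [0.8, 1.8, -0.1]
grip_width: 0.0849
gripper_force: 0.0
clock: 15.95
tcp_pos: [0.4844, 0.1421, 0.1497]
orientation: [-3.14, -0.007, -0.004]
contact_force: [1.6, 0.5, -0.6]
grip_width: 0.0853
gripper_force: 0.0
d [-0.0254  0.0075 -0.0004] rot [-0.0015 -0.0024  0.0043]
[0.4844 0.1421 0.1497] yaw -89.75 t 15.95 w 0.08534899813300657 F [ 1.6  0.5 -0.6] j [-0.38  0.41 -0.04  2.09  0.02  0.64 -2.  ]
```

```bash
python3 drive.py '[[-0.0254, 0.0075, 0.02, 0, 0, 0], [-0.0254, 0.0075, 0.03, 0, 0, 0], [-0.0254, 0.0075, 0.04, 0, 0, 0], [-0.0254, 0.0075, 0.04, 0, 0, 0]]';python3 g.py 0.459,0.1345,0.079,-90
python3 - <<'E'
from bench import r, cams, get_obs
import cv2
im,d=cams.grab_frame('wrist');cv2.imwrite('pics/w6.png',im)
E
```

```text
clock: 16.35
tcp_pos: [0.4594, 0.1313, 0.1078]
orientation: [3.141, -0.003, -0.0]
contact_force: [0.5, 0.0, 0.1]
grip_width: 0.0847
gripper_force: 0.0
d [-0.0004 -0.0032  0.0287] rot [ 0.0006  0.0001 -0.0017]
[0.4594 0.1313 0.1078] yaw -90.1 t 16.35 w 0.08467502762376534 F [0.5 0.  0.1] j [-0.38  0.46 -0.04  2.16  0.03  0.52 -2.01]
```

View pics/w6.png

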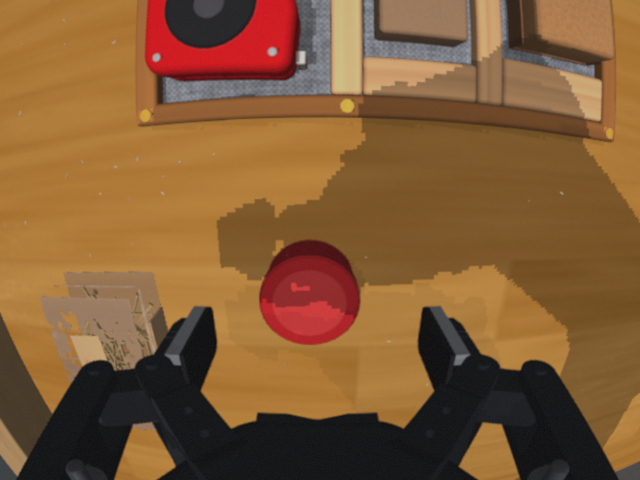

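The tin at (310,292) is about 3 mm left of the finger midline, which agrees with the computed correction. I'll correct, grip and lift.

```bash
python3 drive.py '[[0, -0.0032, 0, 0, 0, 0], [0, -0.0032, 0.015, 0, 0, 0], [0, -0.0032, 0.025, 0, 0, 0], [0, -0.0032, 0.029, 0, 0, 0], [0, -0.0032, 0.029, 0, 0, 0]]'; python3 drive.py '[[0, 0, 0, 0, 0, 0], [0, 0, 0, 0, 0, 0], [0, 0, 0, 0, 0, 0], [0, 0, 0, 0, 0, 0], [0, 0, 0, 0, 0, 0]]' 0.03 40;python3 drive.py '[[0, 0, -0.04, 0, 0, 0], [0, 0, -0.09, 0, 0, 0], [0, 0, -0.09, 0, 0, 0]]';python3 g.py 0.676,0.1655,0.17,-90
```

```text
clock: 16.9
tcp_pos: [0.4584, 0.1354, 0.0789]
orientation: [3.141, -0.0, -0.001]
contact_force: [-0.2, 0.2, 0.5]
grip_width: 0.0852
gripper_force: 0.0
clock: 17.4
tcp_pos: [0.4588, 0.1355, 0.08]
orientation: [-3.141, 0.0, -0.001]
contact_force: [-1.8, -0.7, 6.2]
grip_width: 0.0445
gripper_force: 40.0
clock: 17.7
tcp_pos: [0.4617, 0.1366, 0.1748]
orientation: [-3.138, 0.001, -0.015]
contact_force: [1.1, 0.4, 0.1]
grip_width: 0.0446
gripper_force: 41.4
d [ 0.2142 -0.029   0.007 ] rot [-0.004  -0.0097 -0.0005]
[0.4617 0.1366 0.1748] yaw -90.03 t 17.7 w 0.04462120979399382 F [1.1 0.4 0.1] j [-0.38  0.34 -0.04  2.13  0.02  0.67 -2.01]
```

```bash
python3 drive.py '[[0.045, -0.006, 0, 0, 0, 0], [0.09, -0.012, 0, 0, 0, 0], [0.135, -0.018, 0, 0, 0, 0], [0.18, -0.024, 0, 0, 0, 0], [0.215, -0.029, 0, 0, 0, 0]]'; python3 drive.py '[[0, 0, 0, 0, 0, 0], [0, 0, 0.03, 0, 0, 0], [0, 0, 0.06, 0, 0, 0], [0, 0, 0.06, 0, 0, 0], [0, 0, 0.06, 0, 0, 0]]'; python3 g.py 0.676,0.1655,0.0855,-90
python3 - <<'E'
from bench import r, cams, get_obs
import cv2
im,d=cams.grab_frame('wrist');cv2.imwrite('pics/w7.png',im)
E
```

```text
clock: 18.2
tcp_pos: [0.6757, 0.1645, 0.1689]
orientation: [3.142, -0.001, 0.001]
contact_force: [-0.1, -0.3, 0.1]
grip_width: 0.0445
gripper_force: 41.4
clock: 18.7
tcp_pos: [0.6727, 0.1644, 0.109]
orientation: [3.141, 0.0, -0.003]
contact_force: [0.9, -0.3, -0.3]
grip_width: 0.0445
gripper_force: 41.4
d [ 0.0033 -0.0012  0.0235] rot [0.0006 0.0018 0.0001]
[0.6727 0.1644 0.109 ] yaw -89.99 t 18.7 w 0.044464201475307545 F [ 0.9 -0.3 -0.3] j [-0.32  0.71 -0.01  1.64  0.01  0.79 -1.91]
```

View pics/w7.png

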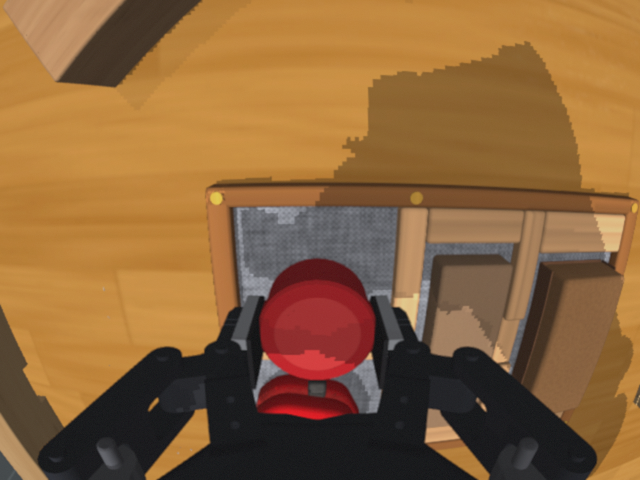

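The tin is over the far square bay, columns 260–375 within bay columns 237–395, with tape_2 behind it. I'll lower and release.

```bash
python3 drive.py '[[0.004, -0.0012, 0.008, 0, 0, 0], [0.004, -0.0012, 0.015, 0, 0, 0], [0.004, -0.0012, 0.02, 0, 0, 0], [0.004, -0.0012, 0.023, 0, 0, 0], [0.004, -0.0012, 0.023, 0, 0, 0]]'; python3 drive.py '[[0, 0, 0, 0, 0, 0], [0, 0, 0, 0, 0, 0], [0, 0, 0, 0, 0, 0], [0, 0, -0.015, 0, 0, 0], [0, 0, -0.04, 0, 0, 0]]' 0.058 40; python3 drive.py '[[0, 0, -0.04, 0, 0, 0], [0, 0.03, -0.08, 0, 0, 0], [-0.04, 0.06, -0.1, 0, 0, 0], [-0.08, 0.1, -0.1, 0, 0, 0], [-0.1, 0.15, -0.1, 0, 0, 0]]'; python3 drive.py '[[-0.03, 0.04, 0, 0, 0, 0], [-0.03, 0.04, 0, 0, 0, 0], [-0.03, 0.04, 0, 0, 0, 0]]'
python3 - <<'E'
from bench import r, cams, get_obs
import cv2,numpy as np
im,d=cams.grab_frame('top');cv2.imwrite('pics/top1.png',im);np.savez('pics/top1.npz',d=d,**cams.camera_info('top'))
im,d=cams.grab_frame('scene');cv2.imwrite('pics/scene1.png',im)
from h import *
P=pts('pics/top1.npz')
def rect(name,u0,u1,v0,v1,zlo,zhi):
    Q=P[v0:v1,u0:u1];m=((Q[...,2]>zlo)&(Q[...,2]<zhi)).astype(np.uint8)
    n,l,s,_=cv2.connectedComponentsWithStats(m)
    if n<2: print(name,'none');return
    k=1+s[1:,4].argmax();q=Q[l==k]
    b=cv2.minAreaRect(q[:,:2].astype(np.float32)*1000);print(name,'c',np.round(b[0],1),'size',np.round(b[1],1),'ang',round(b[2],1),'z',(np.percentile(q[:,2],[5,60,95])*1000).round(1),'n',len(q))
rect('stone',196,226,160,245,.018,.027)
rect('block',228,268,160,245,.026,.037)
rect('tin1',150,194,165,204,.025,.04)
rect('tape2',148,186,203,242,.03,.05)
rect('tape1',305,362,155,205,.03,.05)
rect('tin2',325,360,203,235,.025,.045)
rect('offcut',468,500,230,302,.02,.045)
E
```

```text
clock: 19.25
tcp_pos: [0.6771, 0.1655, 0.0856]
orientation: [3.141, -0.0, -0.002]
contact_force: [-0.2, 0.1, -0.9]
grip_width: 0.0441
gripper_force: 41.4
clock: 19.75
tcp_pos: [0.6765, 0.1654, 0.1259]
orientation: [3.141, 0.0, -0.005]
contact_force: [0.5, -0.3, 0.5]
grip_width: 0.0576
gripper_force: 0.0
clock: 20.25
tcp_pos: [0.5815, 0.0284, 0.2286]
orientation: [-3.14, -0.005, -0.004]
contact_force: [0.5, -0.3, -0.3]
grip_width: 0.0583
gripper_force: 0.0
clock: 20.55
tcp_pos: [0.5531, -0.0135, 0.2277]
orientation: [-3.141, 0.004, -0.003]
contact_force: [-0.4, 0.4, -0.5]
grip_width: 0.0579
gripper_force: 0.0
stone none
block c [661.9 -11.2] size [47.7 15.4] ang 18.4 z [28.8 33.  35.3] n 103
tin1 none
tape2 none
tape1 c [ 677.5 -165. ] size [54.6 61.7] ang 8.9 z [34.4 38.5 41.1] n 721
tin2 c [ 586.6 -187.7] size [44. 47.] ang 88.6 z [29.1 32.8 35.3] n 432
offcut c [ 482.3 -463.3] size [115.4  31.4] ang 1.4 z [24.8 32.4 35.1] n 1018
```

View pics/top1.png

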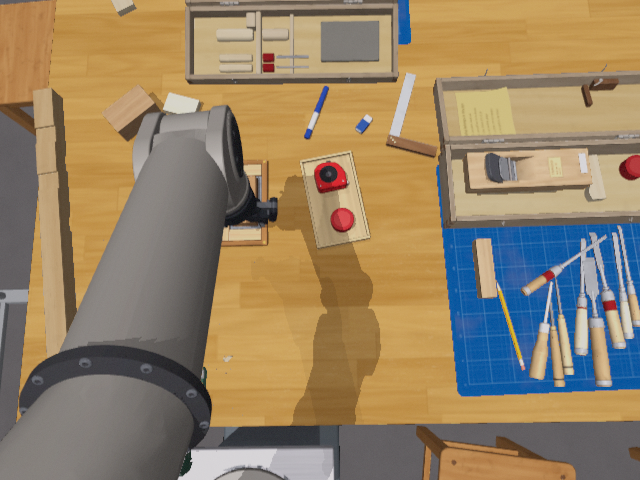

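The tape in the stock tray at (330,177) and tin_2 at (342,219) are fine. The arm hides the kit tray, so I'll move aside.

```bash
python3 drive.py '[[0, 0.05, -0.01, 0, 0, 0], [0, 0.1, -0.02, 0, 0, 0], [0, 0.15, -0.03, 0, 0, 0], [0, 0.2, -0.04, 0, 0, 0], [0, 0.25, -0.05, 0, 0, 0]]'; python3 drive.py '[[0, 0.05, 0, 0, 0, 0], [0, 0.1, 0, 0, 0, 0], [0, 0.1, 0, 0, 0, 0], [0, 0.1, 0, 0, 0, 0]]'
python3 - <<'E'
from bench import r, cams, get_obs
import cv2,numpy as np
im,d=cams.grab_frame('top');cv2.imwrite('pics/top2.png',im[100:340,100:460]);np.savez('pics/top2.npz',d=d,**cams.camera_info('top'))
from h import *
P=pts('pics/top2.npz')
def rect(name,u0,u1,v0,v1,zlo,zhi):
    Q=P[v0:v1,u0:u1];m=((Q[...,2]>zlo)&(Q[...,2]<zhi)).astype(np.uint8)
    n,l,s,_=cv2.connectedComponentsWithStats(m)
    if n<2: print(name,'none');return
    k=1+s[1:,4].argmax();q=Q[l==k]
    b=cv2.minAreaRect(q[:,:2].astype(np.float32)*1000);print(name,'c',np.round(b[0],1),'size',np.round(b[1],1),'ang',round(b[2],1),'z',(np.percentile(q[:,2],[5,60,95])*1000).round(1),'n',len(q))
rect('stone',196,226,160,245,.018,.027)
rect('block',228,268,160,245,.026,.037)
rect('tin1',150,194,165,204,.025,.04)
rect('tape2',148,186,203,242,.03,.05)
rect('tape1',305,362,155,205,.03,.05)
rect('tin2',325,360,203,235,.025,.045)
rect('offcut',468,500,230,302,.02,.045)
E
```

```text
clock: 21.15
tcp_pos: [0.5547, -0.2578, 0.276]
orientation: [-3.141, -0.005, -0.002]
contact_force: [1.7, -0.1, -0.4]
grip_width: 0.0582
gripper_force: 0.0
clock: 21.55
tcp_pos: [0.5542, -0.3578, 0.2749]
orientation: [-3.141, 0.001, -0.0]
contact_force: [0.0, 1.3, -0.0]
grip_width: 0.058
gripper_force: 0.0
stone c [633.3  85.4] size [ 41.2 110. ] ang 90.0 z [19.8 23.2 25.5] n 1003
block c [632.6  11.3] size [100.8  50.1] ang 0.4 z [29.4 33.  35.2] n 1179
tin1 c [677.2 165.3] size [47.4 46.1] ang 44.1 z [28.5 33.  35.2] n 417
tape2 c [587.4 169.3] size [63.3 55.6] ang 86.6 z [34.  38.7 41.2] n 755
tape1 c [ 678.6 -164.5] size [56.6 61.3] ang 11.5 z [34.2 38.4 40.8] n 720
tin2 c [ 586.  -186.7] size [45.9 46.2] ang 88.3 z [28.7 32.6 35.3] n 433
offcut none
```

View pics/top2.png

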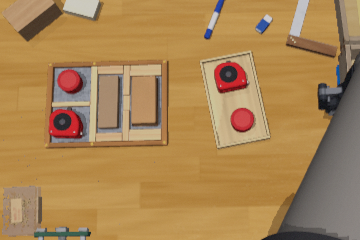

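All four pieces lie flat, centred and on the bay or tray floors. The offcut measured unmoved in the previous frame, and now only the arm hides it. I'll hand in.

```bash
python3 drive.py '[[0, 0, 0, 0, 0, 0], [0, 0, 0, 0, 0, 0], [0, 0, 0, 0, 0, 0]]'; python3 -c "
from bench import r, cams, get_obs;print(r.hand_in())"
```

```text
clock: 21.9
tcp_pos: [0.5539, -0.3561, 0.2754]
orientation: [-3.141, -0.003, -0.0]
contact_force: [-0.7, -0.3, 0.8]
grip_width: 0.0575
gripper_force: 0.0
the job is handed in; nothing more can be done
None
```

I handed the job in at 21.9 s (no verdict was printed): the tin, whetstone and sanding block measured flat and within about 2 mm of their bay centres, the spare tape lies flat in the stock tray, and neither the pieces already in the trays nor the offcut had measurably moved.

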